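# Answer the calling bed and clear the call on the nurse-call console

## Task

A patient's bed is calling: on the white call console, press the white key of the bed whose amber lamp is lit well down with the fingertips and let it come back up; then press the green key well down in the same way to clear the call, and withdraw. Press gently, do not press any other key, and leave the bottle, stamp, pen and sticky notes where they are: nothing is to be picked up.

Things in the scene. Friction and masses are not known exactly. Their poses are not given: they have to be found in the camera images.
- console: call console: white flat housing 210 x 290 x 30 mm, fixed to the worktop; origin under its centre, x across its depth, away from the robot, y along its 290 mm width. On it four bed units in a row, 65 mm apart, at x = +40 mm, in any order; and at x = -58 mm two units 150 mm apart, one with a green key, one with a red key, either way round
- lit_bed: the bed unit whose lamp is lit: grey plate 82 x 52 x 5 mm fixed on the console, with a white key and, 37 mm beyond it in +x, a round lamp lens, 21 mm across, glowing amber, top 13.5 mm above the unit's origin. Origin under the plate's centre. The lamp stays lit whatever is pressed
- reset_unit: grey plate 54 x 60 x 5 mm on the console that carries the green key; origin under its centre
- lit_key_top (a point): white key of the bed unit with the amber lit lamp. Round cap, 26 mm across, that goes straight down 9 mm against a spring (1.8 N to start, 6 N fully down) and returns by itself, in a black round housing 42 mm across whose rim is 13 mm below its top. This point is the centre of the cap's top face and moves down with it; released it stands 60 mm above the worktop. 
- lit_key (a joint): travel of that key, m: 0 released, 0.009 fully down; it counts as pressed from 0.006
- reset_key_top (a point): green clear-call key. Round cap, 26 mm across, that goes straight down 9 mm against a spring (1.8 N to start, 6 N fully down) and returns by itself, in a black round housing 42 mm across whose rim is 13 mm below its top. This point is the centre of the cap's top face and moves down with it; released it stands 60 mm above the worktop. 
- reset_key (a joint): travel of the green key, m, as above
- alarm_key_top (a point): red emergency key, not to be pressed; same size and travel as the others
- alarm_key (a joint): travel of the red key, m
- dark1_key_top (a point): white key of a bed unit with a dark lamp (1 of 3), not to be pressed; same size and travel as the lit one's
- dark1_key (a joint): travel of that key, m
- dark2_key_top (a point): white key of a bed unit with a dark lamp (2 of 3), not to be pressed; same size and travel as the lit one's
- dark2_key (a joint): travel of that key, m
- dark3_key_top (a point): white key of a bed unit with a dark lamp (3 of 3), not to be pressed; same size and travel as the lit one's
- dark3_key (a joint): travel of that key, m
- red_bottle: red pill bottle with a cream cap, upright, 36 mm wide, 62 mm tall; origin under its centre; loose, beside the console, to be left alone
- stamp: brown wooden rubber stamp, upright, foot 24 x 44 mm, 64 mm tall; origin under its centre; loose, beside the console, to be left alone
- pen: blue ball pen, lying, 138 mm long along its y axis, 10 mm thick; origin under its middle; loose, beside the console, to be left alone
- notes: yellow pad of sticky notes, 75 x 75 x 16 mm; origin under its centre; loose, beside the console, to be left alone

How it is judged:
On the way, in this order (a step that is already met when the one before it is completed fails the run):
1. the white key beside the lit lamp is pressed at least 6 mm down, the green key being up (value of joint lit_key above 0.006 m and value of joint reset_key below 0.002 m), for 0.05 s.
2. both keys are up again (value of joint each of lit_key, reset_key below 0.002 m), for 0.1 s.
3. the green key is pressed at least 6 mm down, the lit bed's key being up (value of joint reset_key above 0.006 m and value of joint lit_key below 0.002 m), for 0.05 s.
At the end, for the whole second after the job is handed in: all six keys are up (less than 2 mm down) and the four bystanders are at rest within 20 mm of where they started (all of step 2 and value of joint each of alarm_key, dark1_key, dark2_key, dark3_key below 0.002 m and distance of each of red_bottle, stamp, pen, notes from where it was at the start of the episode below 0.02 m and linear speed of each of red_bottle, stamp, pen, notes below 0.03 m/s); the robot touches nothing.
It fails at once if a key of a bed with a dark lamp, or the red key, is pressed (3 mm or more) (value of joint any of dark1_key, dark2_key, dark3_key, alarm_key above 0.003 m).
It fails at once if the fingers press on the lit bed's unit or the green key's unit with more than 25 N (contact force between the fingers and lit_bed above 25 N or contact force between the fingers and reset_unit above 25 N).
It fails at once if the bottle, stamp, pen or notes are moved more than 20 mm, lifted or knocked over (distance of any of red_bottle, stamp, pen, notes from where it was at the start of the episode above 0.02 m or angle between any of red_bottle, stamp's own z axis and vertical above 0.5 rad).
It also fails if it takes over 32 s, if anything falls off the work surface, if the arm or the gripper's body presses on something with over 40 N, if the wrist force passes 120 N, or if a joint passes its speed limit or range.

## Robot

A 6-joint arm with a two-finger parallel gripper is mounted at the origin on a cart in front of the work surface, level with it; the furniture and walls round the work are solid. World frame = base frame: x ahead of the robot, y to its left, z up, the work surface at z = 0. Lengths are in m, angles in rad, forces in N, time in s.
With the tool pointing down it reaches from about 0.275 to 1 m from the base axis. Payload 8.4 kg.
Tool frame: the origin (TCP) lies midway between the tips of the shut fingers; the grasp point (between the pads) lies 19 mm behind it; z points along the fingers, y is the line along which they close (so a half turn about z gives the same grasp; the last joint's range is limited). The gripper opens to 85 mm and grips with 20 to 120 N. Pads are 22 mm wide; open, the fingers measure 114 mm over their backs; the gripper's body (76 mm by 85 mm) begins 54 mm behind the grasp point. The pads swing forward as they close: fully open they stand 13 mm farther back than shut.
Start: joints at [1.127, 0.353, 1.633, -0, 1.155, -0.002], TCP at [0.267, 0.565, 0.231] pointing down, gripper open.
Joint ranges: [-2.63, 2.63], [-0.92, 2.1], [0.06, 2.66], [-1.3, 4.44], [0, 2.69], [-3.02, 3.02]. Speed limits (rad/s): [2.22, 2.22, 2.79, 3.14, 3.14, 3.14].

## Interface

Orientations are given as a unit quaternion [w, x, y, z].
In Python, from bench import telemetry, read_camera, sign_off gives the robot as it stands. The module is installed in compiled form; this text tells all that it offers.
- The arm moves only by the shell command python3 -m inch 'ROWS' [OPENING]. ROWS is JSON, one flat list of numbers, 6 for each row, row after row: the shift along the tool's x, y, z in mm, then the turn, a rotation vector about the tool's x, y, z in degrees. A call has exactly 5 rows; each row is the pose to reach, as a shift and turn from the pose commanded when the call began, along the tool's axes at that moment; what a row does not reach only later rows make up. A row lasts 1/8 s, in which the tool goes at most 62.5 mm and 10.7 degrees, less where a joint would pass 70% of its speed; a pose out of reach is approached as far as the arm can. A call with a gripper value outside its range is refused whole. OPENING is the finger opening in mm, from 0 to 85.4, set as the call begins (- or left out, the last holds). The fingers move at their own pace and stop on an object; the grip force is fixed at half the most. Time passes only in rows, so rows that repeat a pose let the fingers close, or fill a call up. It gives the time, the measured TCP pose, the force, the opening and the grip force at its end, in the units of the state.
- telemetry.observe(): the state, without advancing time (a new reading comes with each control period).
- read_camera(name): name is "side" or "top"; returns a dict with "pixels" (420x560x3 uint8, red, green, blue), "z_map" (420x560 float32, m along the optical axis (not along the pixel's ray), 0 where there is no reading), "fx", "fy", "cx", "cy" (pixels), "distortion" ([k1, k2, p1, p2, k3] as OpenCV has them; the pictures are not rectified), "rvec" (rotation vector, rad) and "tvec" (3), from world to camera coordinates, as OpenCV has them. Camera axes: x right, y down, z forward; pixel columns grow to the right and rows downward; lengths in m; the calibration is good to about 2 mm. A picture is of the moment at which its call begins.
- sign_off(): hands the job in; it is judged then, once.
The state is a dict: "time_s": time; "joints": joint angles; "qd": joint speeds; "joint_torque": joint torques, N m; "ee_pos": TCP position; "orientation": TCP orientation; "contact_force": force on the tool from outside, world axes, zero at the start; "moment": the same for the moment, N m; "gripper_width": opening from 0.0 (shut) to 1.0 (fully open); "grasp_force": force on a finger pad.
Only numpy, scipy, OpenCV 4.12 (cv2) and the standard library are available. Lean on these libraries where they do the work, as an engineer would, in place of code of your own. Each camera call takes 0.05 s, during which the arm holds its last target. There are 200 camera calls.

## Working session

There is one attempt and no reset: what is moved stays moved. The work goes in short steps, Python scripts to look and compute and a shell command to move; the robot and the scene stay as the last step left them, time stands still between calls to the robot, and variables do not carry over. Pictures are saved under pics/ and viewed, at most 10 in all, crops included, and the job is handed in when it is done.

```bash
mkdir -p pics
python3 - <<'E'
from bench import telemetry, read_camera
import cv2,pickle
d={n:read_camera(n) for n in("top","side")}
pickle.dump(d,open("c.pkl","wb"))
for n in d: cv2.imwrite(f"pics/{n}1.png",d[n]["pixels"][...,::-1])
s=telemetry.observe();print(s["time_s"],s["ee_pos"],s["orientation"],s["gripper_width"])
E
```

```text
0.1 [0.26703097 0.56461702 0.23062178] [-1.43853987e-04  2.19096387e-01  9.75703018e-01 -6.10400695e-04] 1.0000872129432816
```

View pics/top1.png

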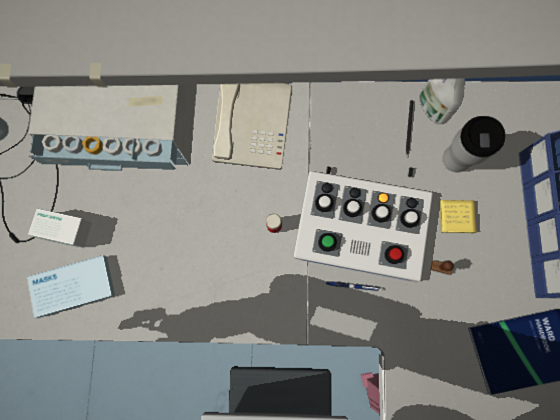

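View pics/side1.png

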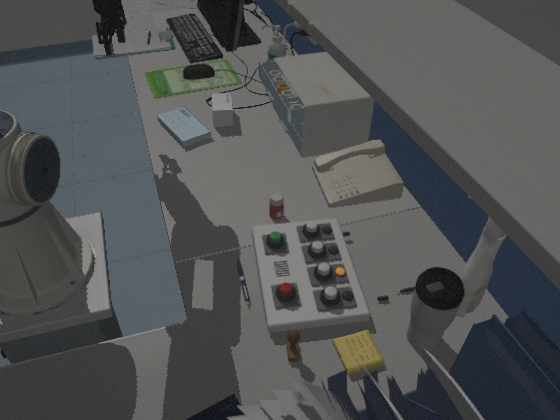

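Top view: the amber lamp is at (383,198), third of the four beds, with its white key at about (381,213). The green key is at (328,241) and the red at (396,254). The side view agrees, with the amber lamp at (341,272) and the green key at (275,240). The bottle, notes, stamp and pen lie around the console, clear of the keys.

```bash
cat > h.py <<'E'
import cv2,numpy as np,pickle
def ray(c,uv):
    K=np.array([[c["fx"],0,c["cx"]],[0,c["fy"],c["cy"]],[0,0,1]])
    p=cv2.undistortPoints(np.array([[uv]],float),K,np.array(c["distortion"]))[0,0]
    R=cv2.Rodrigues(np.array(c["rvec"],float))[0];t=np.array(c["tvec"],float).ravel()
    return -R.T@t, R.T@np.array([p[0],p[1],1.]), R,t
def onz(c,uv,z):
    o,d,_,_=ray(c,uv); return o+d*(z-o[2])/d[2]
def dep(c,uv):
    o,d,_,_=ray(c,uv); return o+d*np.median(c["z_map"][int(uv[1])-1:int(uv[1])+2,int(uv[0])-1:int(uv[0])+2])
E
python3 - <<'E'
from h import *
D=pickle.load(open("c.pkl","rb"))
rng={"green":((45,120,60),(80,255,255)),"red":((0,170,60),(6,255,255)),"amber":((12,150,180),(28,255,255)),"white":((0,0,115),(179,45,255))}
roi={"top":(300,172,438,280),"side":(250,215,370,325)}
for n,c in D.items():
    x0,y0,x1,y1=roi[n]; print(n,"cam",ray(c,(0,0))[0].round(3))
    hsv=cv2.cvtColor(c["pixels"],cv2.COLOR_RGB2HSV)
    for k,(a,b) in rng.items():
        m=np.zeros(hsv.shape[:2],np.uint8); m[y0:y1,x0:x1]=cv2.inRange(hsv,a,b)[y0:y1,x0:x1]
        N,_,S,C=cv2.connectedComponentsWithStats(m)
        for i in range(1,N):
            w,h,A=S[i,2:5]
            if 30<A<500 and w<28 and h<28: print(k,A,w,h,C[i].round(1),"z=.06:",onz(c,C[i],.06).round(4)[:2],"depth:",dep(c,C[i]).round(4))
c=D["top"]
for uv in[(273,222),(444,267),(355,286),(458,216),(480,140),(300,40),(300,72)]: print(uv,dep(c,uv).round(3))
E
```

```text
top cam [ 0.377 -0.03   1.088]
green 113 12 11 [327.4 241. ] z=.06: [ 0.5257 -0.1111] depth: [ 0.5255 -0.111   0.0612]
red 126 13 12 [394.9 253.6] z=.06: [ 0.501  -0.2581] depth: [ 0.5011 -0.2583  0.0592]
amber 62 9 8 [382.9 197.4] z=.06: [ 0.6267 -0.2345] depth: [ 0.6307 -0.2377  0.0435]
white 100 11 11 [324.  201.1] z=.06: [ 0.6161 -0.1033] depth: [ 0.6163 -0.1034  0.0593]
white 104 12 11 [352.6 206.2] z=.06: [ 0.6054 -0.167 ] depth: [ 0.6055 -0.1671  0.0594]
white 113 12 12 [381.6 211.5] z=.06: [ 0.5944 -0.231 ] depth: [ 0.5945 -0.2311  0.0595]
white 112 13 11 [410.7 216.8] z=.06: [ 0.5834 -0.2946] depth: [ 0.5836 -0.2947  0.0594]
white 70 9 10 [433.5 275.1] z=.06: [ 0.4562 -0.3391] depth: [ 0.4607 -0.3568  0.001 ]
side cam [ 0.276 -0.87   0.86 ]
white 55 11 7 [316.9 244.3] z=.06: [ 0.6069 -0.1666] depth: [ 0.6067 -0.1671  0.0605]
white 66 10 8 [323.5 266.3] z=.06: [ 0.5965 -0.2307] depth: [ 0.5959 -0.2321  0.0617]
white 75 11 9 [330.2 290.4] z=.06: [ 0.5854 -0.2949] depth: [ 0.5849 -0.2959  0.0614]
(273, 222) [0.566 0.01  0.062]
(444, 267) [ 0.474 -0.363  0.058]
(355, 286) [ 0.431 -0.178  0.01 ]
(458, 216) [ 0.597 -0.414  0.012]
(480, 140) [ 0.725 -0.411  0.163]
(300, 40) [ 0.825 -0.04   0.359]
(300, 72) [ 0.768 -0.041  0.358]
```

Measured spacings match the given sizes: 65 mm between beds, 149 mm green to red, 37 mm lamp to key, and key tops at z of about 0.06. I'll press with the fingers shut. The lit key is at (0.595, -0.231) and the green key at (0.526, -0.111).

```bash
python3 -m inch '[-20,-18,0,0,0,0,-55,-51,0,0,0,0,-92,-85,0,0,0,0,-130,-120,0,0,0,0,-170,-156,0,0,0,0]' 0
python3 -m inch '[-40,-36,0,0,0,0,-80,-72,0,0,0,0,-120,-108,0,0,0,0,-160,-144,0,0,0,0,-200,-180,0,0,0,0]'
python3 -m inch '[-40,-36,0,0,0,0,-80,-72,0,0,0,0,-120,-108,0,0,0,0,-160,-144,0,0,0,0,-200,-180,0,0,0,0]'
```

```text
time_s: 0.72
ee_pos: [0.3544, 0.3497, 0.231]
orientation: [-0.0, 0.219, 0.976, -0.0]
contact_force: [0.8, 0.4, 0.3]
gripper_width: 0.003
grasp_force: 0.0
time_s: 1.35
ee_pos: [0.4583, 0.1013, 0.2312]
orientation: [0.0, 0.219, 0.976, 0.0]
contact_force: [1.2, 1.2, 0.8]
gripper_width: 0.0
grasp_force: 0.0
time_s: 1.98
ee_pos: [0.5622, -0.1469, 0.231]
orientation: [-0.0, 0.219, 0.976, 0.0]
contact_force: [0.5, 0.4, 0.3]
gripper_width: 0.002
grasp_force: 0.0
```

```bash
python3 -m inch '[-25,-23,0,0,0,0,-50,-46,0,0,0,0,-66,-63,30,0,0,0,-66,-63,70,0,0,0,-66,-63,100,0,0,0]'
python3 -m inch '[0,0,30,0,0,0,0,0,50,0,0,0,0,0,55,0,0,0,0,0,55,0,0,0,0,0,55,0,0,0]'
python3 - <<'E'
from h import *
from bench import telemetry, read_camera
c=read_camera("side");a=c["pixels"][200:340,240:400,::-1]
t=read_camera("top")["pixels"][165:305,290:450,::-1]
cv2.imwrite("pics/chk.png",cv2.resize(np.hstack([a,t]),None,fx=2.4,fy=2.4))
print(telemetry.observe()["ee_pos"])
E
```

```text
time_s: 2.6
ee_pos: [0.5937, -0.2305, 0.1292]
orientation: [-0.001, 0.219, 0.976, 0.0]
contact_force: [0.1, 1.0, -0.2]
gripper_width: -0.001
grasp_force: 0.0
time_s: 3.22
ee_pos: [0.5954, -0.2306, 0.0775]
orientation: [0.001, 0.219, 0.976, -0.0]
contact_force: [-0.7, 1.2, -0.5]
gripper_width: -0.003
grasp_force: 0.0
[ 0.59525392 -0.23058257  0.07735101]
```

View pics/chk.png

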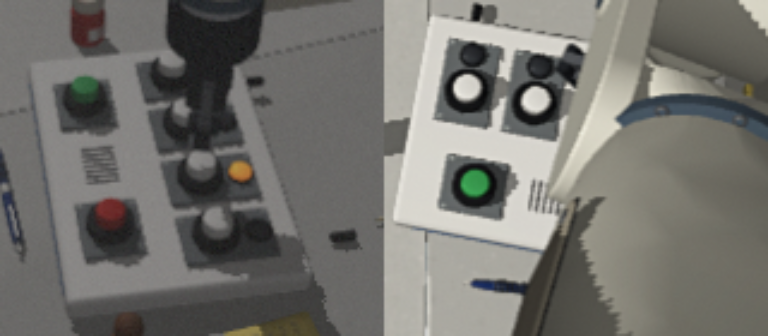

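The side crop shows the fingertips at about (205,135), just above the lit key at (203,165) with the amber lamp beside it. Pressing now, slowly.

```bash
python3 -m inch '[0,0,8,0,0,0,0,0,15,0,0,0,0,0,19,0,0,0,0,0,23,0,0,0,0,0,23,0,0,0]'
```

```text
time_s: 3.95
ee_pos: [0.5944, -0.2303, 0.0531]
orientation: [-0.0, 0.219, 0.976, 0.0]
contact_force: [-1.9, 1.6, 4.6]
gripper_width: 0.0
grasp_force: 2.4
```

```bash
python3 -m inch '[0,0,0.5,0,0,0,0,0,1,0,0,0,0,0,1.5,0,0,0,0,0,1.5,0,0,0,0,0,1.5,0,0,0]'
```

```text
time_s: 4.58
ee_pos: [0.5944, -0.2303, 0.052]
orientation: [-0.0, 0.219, 0.976, 0.0]
contact_force: [-2.6, 1.2, 5.5]
gripper_width: -0.003
grasp_force: 2.7
```

Run:
```python
from bench import telemetry
s=telemetry.observe();print(s["ee_pos"],s["contact_force"])
from h import *
from bench import read_camera
c=read_camera("side")
cv2.imwrite("pics/press.png",cv2.resize(c["pixels"][225:320,260:370,::-1],None,fx=5,fy=5,interpolation=cv2.INTER_CUBIC))
```

```text
[ 0.59440803 -0.23028993  0.05196416] [-2.55198713  1.16125021  5.53769592]
```

View pics/press.png

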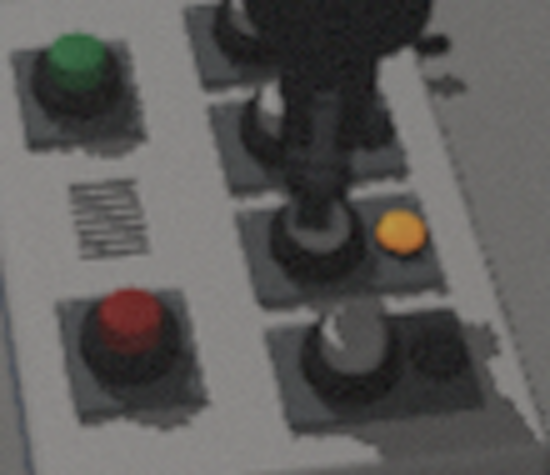

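The crop shows the lit bed's key pushed down almost to its housing at (320,235), next to the amber lamp, with the other keys up. The 5.5 N force and z of 0.052 put the travel at about 8 mm. Next I'll lift and move to the green key.

```bash
python3 -m inch '[0,0,-10,0,0,0,0,0,-30,0,0,0,0,0,-60,0,0,0,0,0,-60,0,0,0,0,0,-60,0,0,0]'
python3 -m inch '[30,21,0,0,0,0,65,45,0,0,0,0,100,69,0,0,0,0,113,78.5,0,0,0,0,113,78.5,0,0,0,0]'
python3 -m inch '[0,0,15,0,0,0,0,0,30,0,0,0,0,0,35,0,0,0,0,0,35,0,0,0,0,0,35,0,0,0]'
python3 - <<'E'
from h import *
from bench import read_camera
c=read_camera("side")
cv2.imwrite("pics/green.png",cv2.resize(c["pixels"][205:320,240:370,::-1],None,fx=4,fy=4))
E
```

```text
time_s: 5.25
ee_pos: [0.5946, -0.2304, 0.1123]
orientation: [0.0, 0.219, 0.976, -0.0]
contact_force: [-0.3, -0.1, 0.1]
gripper_width: 0.0
grasp_force: 0.0
time_s: 5.88
ee_pos: [0.5259, -0.1107, 0.1116]
orientation: [-0.0, 0.218, 0.976, -0.0]
contact_force: [0.4, -1.1, 0.5]
gripper_width: 0.002
grasp_force: 0.0
time_s: 6.5
ee_pos: [0.5263, -0.1112, 0.0769]
orientation: [0.0, 0.219, 0.976, -0.0]
contact_force: [-0.6, -1.0, -0.5]
gripper_width: -0.002
grasp_force: 0.0
```

View pics/green.png

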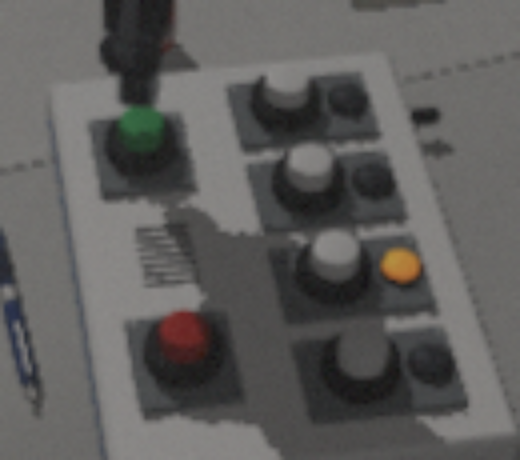

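The lit key is back up at (335,255). The fingertips are above the green key at (140,125), about 17 mm up.

```bash
python3 -m inch '[0,0,8,0,0,0,0,0,15,0,0,0,0,0,19,0,0,0,0,0,23,0,0,0,0,0,24.5,0,0,0]'
python3 -m inch '[0,0,0,0,0,0,0,0,0,0,0,0,0,0,0,0,0,0,0,0,0,0,0,0,0,0,0,0,0,0]'
python3 - <<'E'
from h import *
from bench import read_camera
c=read_camera("side")
cv2.imwrite("pics/green2.png",cv2.resize(c["pixels"][205:320,240:370,::-1],None,fx=4,fy=4))
E
```

```text
time_s: 7.18
ee_pos: [0.5258, -0.111, 0.0522]
orientation: [-0.0, 0.219, 0.976, 0.0]
contact_force: [-1.8, -0.1, 5.7]
gripper_width: -0.001
grasp_force: 2.6
time_s: 7.8
ee_pos: [0.5258, -0.111, 0.0525]
orientation: [-0.0, 0.219, 0.976, 0.0]
contact_force: [-2.2, 0.8, 5.1]
gripper_width: 0.001
grasp_force: 2.6
```

View pics/green2.png

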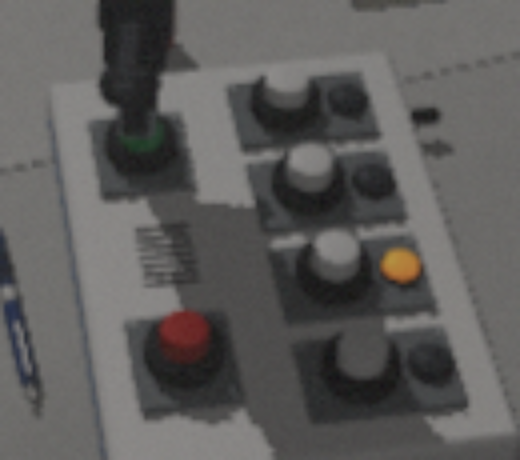

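The green key is down in its housing at (140,140), with about 8 mm of travel, and every other key is up. I'll withdraw, check and hand in.

```bash
python3 -m inch '[0,0,-10,0,0,0,0,0,-30,0,0,0,0,0,-70,0,0,0,0,0,-110,0,0,0,0,0,-150,0,0,0]'
python3 -m inch '[0,0,0,0,0,0,0,0,0,0,0,0,0,0,0,0,0,0,0,0,0,0,0,0,0,0,0,0,0,0]'
python3 - <<'E'
from h import *
from bench import read_camera
c=read_camera("side")
cv2.imwrite("pics/end.png",c["pixels"][180:400,200:420,::-1].repeat(2,0).repeat(2,1))
E
```

```text
time_s: 8.48
ee_pos: [0.5259, -0.111, 0.2041]
orientation: [0.0, 0.219, 0.976, -0.0]
contact_force: [0.4, 0.5, 0.1]
gripper_width: 0.0
grasp_force: 0.0
time_s: 9.1
ee_pos: [0.5258, -0.111, 0.2017]
orientation: [-0.001, 0.219, 0.976, -0.0]
contact_force: [-0.1, -0.3, -1.1]
gripper_width: 0.002
grasp_force: 0.0
```

View pics/end.png

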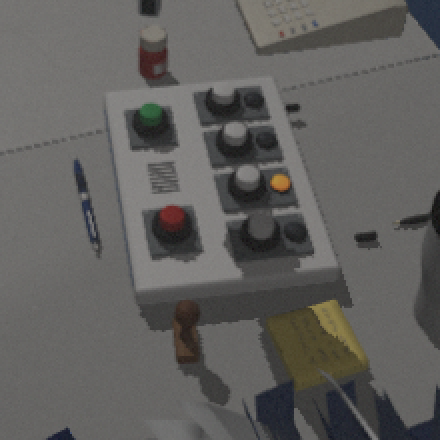

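All six keys are up, with green at (150,115) and the lit bed's key at (247,180). The bottle, stamp, pen and notes haven't moved, and the arm is clear.

```bash
python3 -c "from bench import sign_off; print(sign_off())"
```

```text
the job is handed in; nothing more can be done
None
```

I pressed the lit bed's white key and then the green key about 8 mm down each (peak force about 6 N), saw both come back up with nothing else disturbed, withdrew, and handed the job in at about 9 s; the sign-off returned no verdict.

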